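# Press a viaduct arch home in a sprung gluing jig

### The arm

A 6-joint arm with a two-finger parallel gripper is mounted at the origin on the work surface. World frame = base frame: x ahead of the robot, y to its left, z up, the work surface at z = 0. Lengths are in m, angles in rad, forces in N, time in s.
With the tool pointing down it reaches from about 0.375 to 0.825 m from the base axis. Payload 5.5 kg.
Tool frame: the origin (TCP) lies at the very end of the fingers, on their centre line; the grasp point (between the pads) lies 19 mm behind it (arm.hold_point_z is the distance from the TCP to the grasp point, in m); z points along the fingers, y is the line along which they close (so a half turn about z gives the same grasp; the last joint's range is limited). The gripper opens to 85 mm and grips with 20 to 120 N. Pads are 22 mm wide; open, the fingers measure 114 mm over their backs; the gripper's body (76 mm by 85 mm) begins 54 mm behind the grasp point. The pads swing forward as they close: fully open they stand 13 mm farther back than shut.
Start: joints at [1.133, 0.314, -0.047, 1.21, 0, 1.571], TCP at [0.254, 0.543, 0.192] pointing down, gripper open.
Joint ranges: [-2.67, 2.67], [-0.69, 1.73], [-1.03, 1.25], [-2.08, 2.16], [-1.42, 1.45], [-3.14, 3.14]. Speed limits (rad/s): [2.39, 2.39, 3.01, 3.14, 3.14, 3.14].

### API

Orientations are given as a unit quaternion [w, x, y, z].
In Python, from station import arm gives the robot as it stands.
- The arm moves only by the tool play_rows, never from a script. Its argument "motion" is a list of rows, each an object of numbers: "rx", "ry", "rz": the turn, a rotation vector about the tool's x, y, z in degrees; "dx", "dy", "dz": the shift along the tool's x, y, z in m; "hand": the finger opening in m, from 0 to 0.0854. A call has 1 to 20 rows; each row shifts and turns the commanded pose from where the row before left it, along the tool's axes as they then stand; what a row does not reach is not made up. A row lasts 1/8 s, in which the tool goes at most 62.5 mm and 10.7 degrees, less where a joint would pass 70% of its speed; a pose out of reach is approached as far as the arm can. A call is refused whole if a number of a shift passes 0.0625 or a number of a turn 10.7, either way. A call with a gripper value outside its range is refused whole. The fingers move at their own pace and stop on an object; the grip force is fixed at half the most. Time passes only in rows, so rows that do not move let the fingers close. It gives the time, the measured TCP pose, the force, the opening and the grip force at its end, in the units of the state.
- arm.read_state(): the state, without advancing time (a new reading comes with each control period).
- arm.grab_frame(name): name is "side" or "top" or "wrist"; returns the picture (384x512x3 uint8, blue, green, red); there is no depth.
- arm.camera_params(name): a dict with "mtx" (3x3 intrinsics, pixels), "D" ([k1, k2, p1, p2, k3] as OpenCV has them; the pictures are not rectified), "camera_from_world" (4x4, takes a point from world to camera coordinates); the wrist camera has in their place "T_tool_cam" (4x4, takes a point from camera to tool coordinates, whose origin is the TCP and whose axes are the flange's). Camera axes: x right, y down, z forward; pixel columns grow to the right and rows downward; lengths in m; the calibration is good to about 2 mm. A picture is of the moment at which its call begins: read the wrist's pose just before it. camera_params takes no time and is no camera call.
- arm.finish_job(): hands the job in; it is judged then, once.
The state is a dict: "t": time; "qpos": joint angles; "joint_vel": joint speeds; "tau": joint torques, N m; "position": TCP position; "tool_rot": TCP orientation; "ft_force": force on the tool from outside, world axes, zero at the start; "moment": the same for the moment, N m; "grip_width": opening from 0.0 (shut) to 1.0 (fully open); "grip_force": force on a finger pad.
Only numpy, scipy, OpenCV 4.12 (cv2) and the standard library are available. Lean on these libraries where they do the work, as an engineer would, in place of code of your own. Each camera call takes 0.05 s, during which the arm holds its last target. There are 200 camera calls.

### The job

Pick up the single viaduct arch from the bench and lower it over the gluing jig's horizontal bar, one leg on each side, centred on the sprung pin that sticks up through the bar. Then press it straight down against the spring until it sits level and firmly on the two hard stops, without forcing it, and finish while still holding it down there. Leave the other things on the bench where they are.

Things in the scene. Friction and masses are not known exactly. Their poses are not given: they have to be found in the camera images.
- arch: Loose plaster viaduct span, an upside-down U, 0.08-0.17 kg, in mm: 50 wide (own x), 46 deep (own y), 75 high. Two legs 10 thick (x), 55 high, leave an opening 30 wide right through along own y; above it a flat-topped deck 20 thick, its flat underside 55 above the feet. Ends alike. Origin: centre, level with the feet, z up. Starts upright at one of three places shared with culvert and pier.
- jig: Gluing jig fixed to the bench, in mm: plywood base 150 (own x) x 220 (own y) x 18 high, origin at the centre of its underside, z up. A square bar 22 wide (own x), 20 high runs 190 along own y over the base's centre, from 68 to 88 above the bench, on posts 22 x 14 at y = -85 and +85. Beside the bar it is free down to the base. With the arch seated, its feet are 37 above the bench.
- stops: The two hard stops: fixed steel pads, in mm, 22 (x) x 10 (y) x 4 high on the bar, centred 17 to either side of the pin along the bar; their tops are 92 above the bench. Origin on the pin's axis at the bar's top, 88 above the bench. The underside of the arch's deck lands on them.
- pin_top (a point): Centre of the flat top of the sprung brass pin (12 mm in diameter) that stands upright through the middle of the bar; 104 mm above the bench when free, 12 mm above the stops.
- pin (a joint): How far the sprung pin is pushed down, in m: 0 free; 0.012 when the deck rests on the stops. Spring force 4 N at the start of travel, rising 0.5 N per mm to 10 N at the stops; it carries the arch's own weight without sinking and lifts the arch off the stops if let go.
- culvert: Bystander: loose plaster casting with two low openings side by side, 70 (x) x 46 (y) x 40 mm high; origin at the centre of the underside. Not to be moved.
- pier: Bystander: loose solid plaster pier, 38 x 38 x 70 mm high; origin at the centre of the underside. Not to be moved.
- house: Bystander: loose model house with gabled roof, 54 x 40 x about 65 mm high; origin at the centre of the underside. Not to be moved.
- glue: Bystander: loose white glue bottle, 44 mm in diameter, 100 mm high; origin at the centre of the underside. Not to be moved.
Things that resemble listed ones, but are neither listed nor needed, are in the scene too. What is shaped like the arch but black or blue is not meant.

How it is judged:
By the outcome, as a careful person would: the job done as asked, in the order asked, and still so for the second after the job is handed in, while the arm keeps its last pose, push and grip.
It also fails if it takes over 48 s, if anything falls off the work surface, if the arm or the gripper's body presses on something with over 40 N, if the wrist force passes 120 N, or if a joint passes its speed limit or range.

## Working session

There is one attempt and no reset: what is moved stays moved. The work goes in short steps, Python scripts to look and compute and a tool call to move; the robot and the scene stay as the last step left them, time stands still between calls to the robot, and variables do not carry over. Pictures are saved under pics/ and viewed, at most 10 in all, crops included, and the job is handed in when it is done.

Besides the shell and the picture viewer there is one more tool, called after "Call:" by a JSON object that holds its "fn" and its "kwargs", one argument or row to a line. play_rows: Moves the arm, as the interface text tells. Its arguments: {"type":"object","properties":{"motion":{"type":"array","items":{"type":"object","properties":{"rx":{"type":"number"},"ry":{"type":"number"},"rz":{"type":"number"},"dx":{"type":"number"},"dy":{"type":"number"},"dz":{"type":"number"},"hand":{"type":"number"}}}}},"required":["motion"]}

```bash
mkdir -p pics; cat > h.py <<'E'
import numpy as np, cv2
from station import arm
def ray(name,uv):
    p=arm.camera_params(name); K=np.array(p['mtx']);D=np.array(p['D'])
    if name=='wrist':
        from scipy.spatial.transform import Rotation as R
        s=arm.read_state();q=s['tool_rot'];T=np.eye(4);T[:3,:3]=R.from_quat([q[1],q[2],q[3],q[0]]).as_matrix();T[:3,3]=s['position']
        W=T@np.array(p['T_tool_cam'])
    else: W=np.linalg.inv(np.array(p['camera_from_world']))
    n=cv2.undistortPoints(np.array(uv,float).reshape(-1,1,2),K,D).reshape(-1,2)
    d=np.c_[n,np.ones(len(n))]@W[:3,:3].T
    return W[:3,3],d
def at(name,uv,z):
    o,d=ray(name,uv); z=np.broadcast_to(z,len(d)); return o+d*((z-o[2])/d[:,2])[:,None]
E
python3 - <<'E'
from h import *
s=arm.read_state();print(s)
a=arm.grab_frame('top');b=arm.grab_frame('side')
cv2.imwrite('pics/top.png',cv2.resize(a,(800,600)));cv2.imwrite('pics/side.png',cv2.resize(b,(800,600)))
cv2.imwrite('pics/top_raw.png',a);cv2.imwrite('pics/side_raw.png',b)
E
```

```text
{'t': 0.0, 'qpos': array([ 1.13299906e+00,  3.14243094e-01, -4.80616453e-02,  1.21020335e+00,
        2.39925412e-05,  1.57075936e+00]), 'joint_vel': array([ 0.00089159,  0.00097186, -0.00066334, -0.00069221, -0.00045946,
       -0.0004615 ]), 'tau': array([ 8.34585662e-04, -5.39587283e+01,  3.39751303e+01,  1.92495453e-02,
        5.45078751e-05, -1.14345218e-05]), 'position': array([0.25408821, 0.54283731, 0.19133203]), 'tool_rot': array([-1.97584266e-04,  2.17136561e-01,  9.76140861e-01, -8.32850006e-04]), 'ft_force': array([-0.31007412,  0.14886492,  0.39200452]), 'moment': array([-0.02301175, -0.01197349,  0.0096497 ]), 'grip_force': 0.0, 'grip_width': 1.0025843128959104}
```

View pics/top.png

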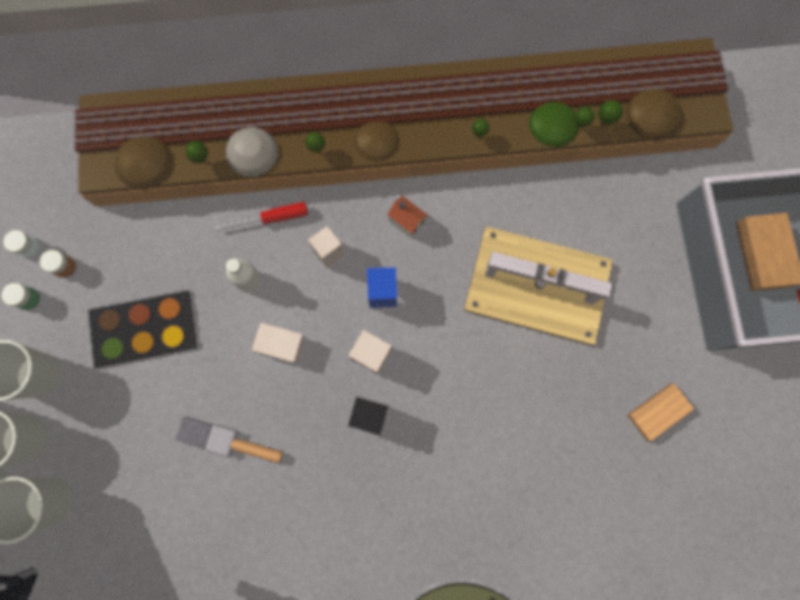

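View pics/side.png

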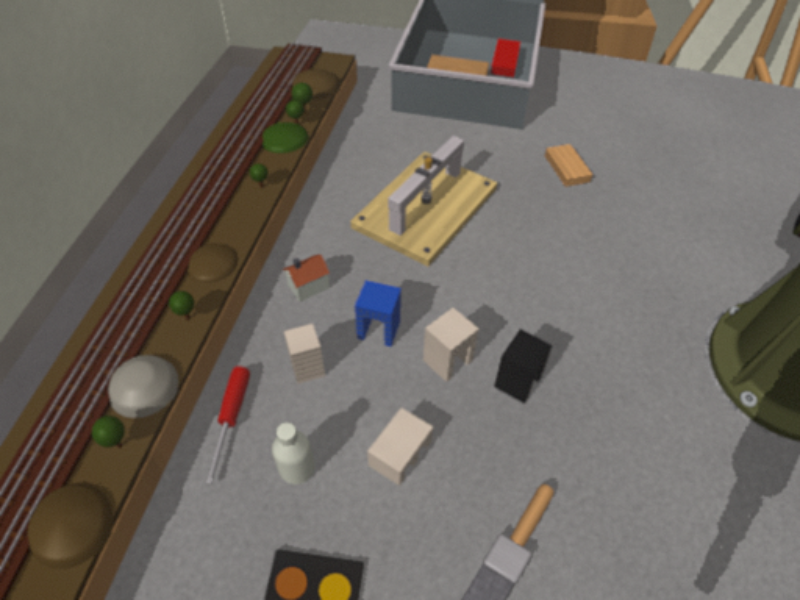

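The top view shows the plaster arch at about (370,350), the jig at (540,285) with its pin at (551,272), and the culvert at (277,342). The pier is at (325,242), and the blue and black decoys are at (382,287) and (368,415). I'll enlarge the arch and jig.

```bash
python3 - <<'E'
from h import *
a=cv2.imread('pics/top_raw.png');b=cv2.imread('pics/side_raw.png')
f=lambda im,x,y,w,h,s:cv2.resize(im[y:y+h,x:x+w],None,fx=s,fy=s,interpolation=cv2.INTER_CUBIC)
# tiles: arch top (215,205,50x50), arch side (262,190,50x50); jig top (295,140,100x85), jig side(220,80,105,90)
c=np.zeros((600,800,3),np.uint8)
def put(t,x,y): c[y:y+t.shape[0],x:x+t.shape[1]]=t
put(f(a,215,205,50,37,8),0,0);put(f(b,262,194,50,50,6),400,0)
put(f(a,295,142,100,75,4),0,300);put(f(b,222,85,100,75,4),400,300)
cv2.imwrite('pics/c1.png',c)
E
```

```text
(no output)
```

View pics/c1.png

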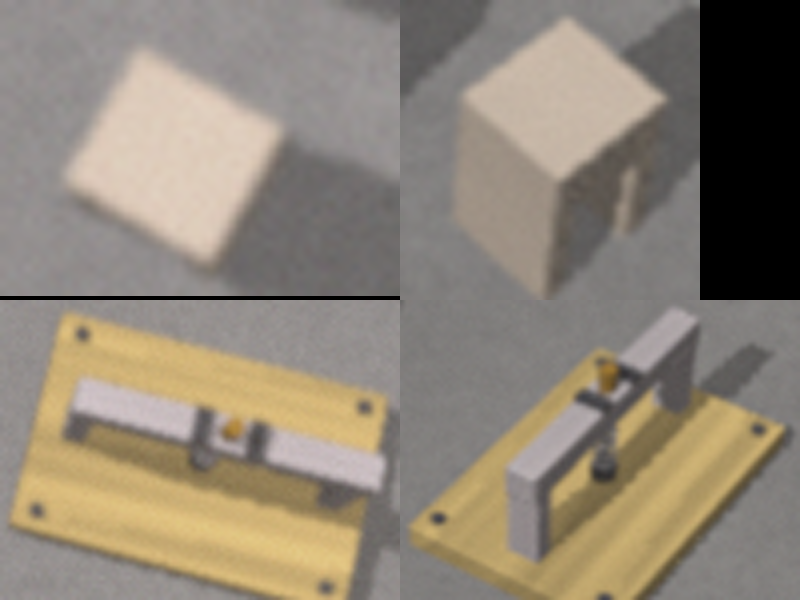

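The crops show the arch's top corners clearly. In the side tile the opening is on the right-hand face, below edge (667,98)–(555,180). On the jig, the pin top is at (234,422) in the top tile and (608,365) in the side tile.

```bash
python3 - <<'E'
from h import *
np.set_printoptions(precision=4,suppress=True)
cv=lambda P,ox,oy,x0,y0,s:[(x0+(x-ox+.5)/s-.5,y0+(y-oy+.5)/s-.5) for x,y in P]
def yaw(p): return np.degrees(np.arctan2(p[1],p[0]))
T=at('top',cv([(140,47),(287,128),(213,268),(65,180)],0,0,215,205,8),.075)
S=at('side',cv([(568,17),(667,98),(555,180),(462,98)],400,0,262,194,6),.075)
for n,q in(('top',T),('side',S)):
    print(n,q[:,:2],q.mean(0))
    for i in range(4):
        e=q[(i+1)%4]-q[i];print(np.linalg.norm(e),yaw(e))
B=at('top',cv([(82,335),(364,408),(326,588),(36,510)],0,300,295,142,4),.018);print('screws',B.mean(0),yaw(B[1]-B[0]),yaw(B[2]-B[3]))
q=at('top',cv([(80,380),(385,455),(380,490),(70,412)],0,300,295,142,4),.088);print('bar',q.mean(0),yaw(q[1]-q[0]),yaw(q[2]-q[3]))
print('pin',at('top',cv([(234,422)],0,300,295,142,4),.104),at('side',cv([(608,365)],400,300,222,85,4),.104))
q=at('side',cv([(508,465),(680,308),(699,322),(547,477)],400,300,222,85,4),.088);print('bar',q.mean(0),yaw(q[1]-q[0]),yaw(q[2]-q[3]))
p=arm.camera_params('wrist');print(p)
s=arm.read_state();print(s['t'])
E
```

```text
top [[0.51   0.1014]
 [0.4811 0.0597]
 [0.4416 0.0858]
 [0.4721 0.1274]] [0.4762 0.0936 0.075 ]
0.05078273109125951 -124.68120484358754
0.04730523457227892 146.53390508173825
0.05162619581506498 53.749178869442865
0.04588082497310941 -34.457588728269414
side [[0.4812 0.0615]
 [0.4433 0.0876]
 [0.4737 0.1284]
 [0.5094 0.1032]] [0.4769 0.0952 0.075 ]
0.04601841933798515 145.46044759456672
0.05090427912808837 53.32297079307557
0.043743607029497034 -35.15100238456933
0.05040346842361612 -124.109054494497
screws [ 0.5658 -0.1964  0.018 ] -111.03160280067634 -111.17761647969499
bar [ 0.5652 -0.1954  0.088 ] -110.1972881227945 -110.44575072068696
pin [[ 0.5686 -0.1955  0.104 ]] [[ 0.5676 -0.1979  0.104 ]]
bar [ 0.5635 -0.1958  0.088 ] -112.57798993973731 -110.4557212629288
{'mtx': array([[278.9766,   0.    , 256.3467],
       [  0.    , 278.9766, 190.0649],
       [  0.    ,   0.    ,   1.    ]]), 'D': array([-0.0293,  0.    ,  0.    ,  0.    ,  0.    ]), 'T_tool_cam': array([[ 0.0008, -0.9578, -0.2875,  0.0722],
       [ 1.    ,  0.0009, -0.0004,  0.0002],
       [ 0.0006, -0.2875,  0.9578, -0.1818],
       [ 0.    ,  0.    ,  0.    ,  1.    ]])}
0.1
```

Call:
{"fn": "play_rows", "kwargs": {
  "motion": [
    {"rz": 5.5},
    {"rz": 5.4},
    {"dx": -0.037,"dy": -0.0193},
    {"dx": -0.037,"dy": -0.0193},
    {"dx": -0.037,"dy": -0.0193},
    {"dx": -0.037,"dy": -0.0193},
    {"dx": -0.037,"dy": -0.0193},
    {"dx": -0.037,"dy": -0.0193},
    {"dx": -0.037,"dy": -0.0193},
    {"dx": -0.037,"dy": -0.0193},
    {"dx": -0.037,"dy": -0.0193},
    {"dx": -0.037,"dy": -0.0193},
    {"dx": -0.037,"dy": -0.0193},
    {"dx": -0.037,"dy": -0.0193},
    {},
    {}
  ]
}}

```text
$.motion[0]: bad value
```

```bash
cat >> h.py <<'E'
def tgt(p,yaw_y):
    """needed shift in tool axes and turn (deg) for TCP p and tool-y yaw"""
    from scipy.spatial.transform import Rotation as R
    s=arm.read_state();q=s['tool_rot'];M=R.from_quat([q[1],q[2],q[3],q[0]]).as_matrix()
    y=np.degrees(np.arctan2(M[1,1],M[0,1]))
    print('t',s['t'],'pos',s['position'],'yaw_y',y,'zdir',M[:,2],'shift',M.T@(np.array(p)-s['position']),'rz',-((yaw_y-y+90)%180-90),'q6',s['qpos'][5],'F',s['ft_force'])
E
python3 - <<'E'
from h import *
np.set_printoptions(precision=4,suppress=True)
tgt([.4766,.0944,.04],54)
a=arm.grab_frame('wrist');cv2.imwrite('pics/w1.png',cv2.resize(a,(800,600),interpolation=cv2.INTER_CUBIC))
E
```

```text
t 0.1 pos [0.2541 0.5429 0.1914] yaw_y 64.91482847319631 zdir [-0.0007 -0.0014 -1.    ] shift [-0.3916 -0.3116  0.1519] rz 10.914828473196309 q6 1.5708119425432985 F [-0.0006  0.7239 -0.4725]
```

View pics/w1.png

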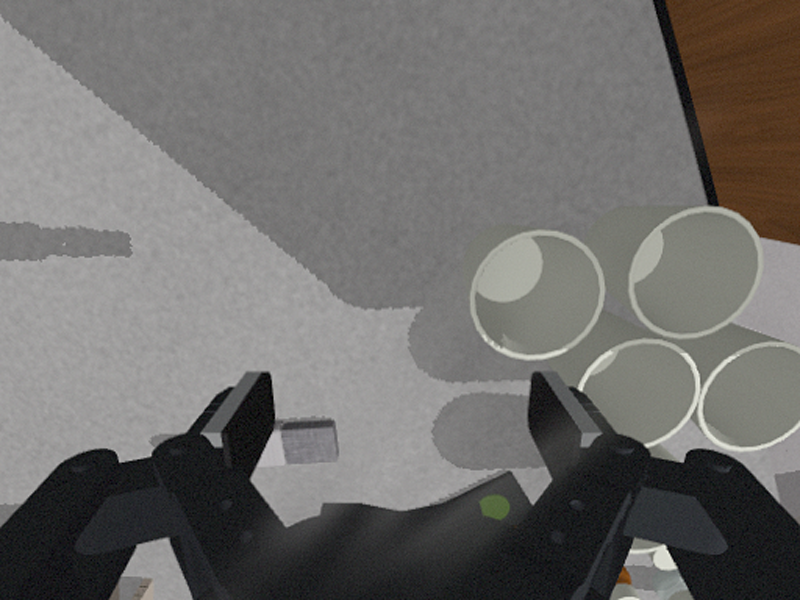

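The wrist view shows only the cups near the start, so I'll move away in -y first. The call was refused, probably because each row needs every field.

Call:
{"fn": "play_rows", "kwargs": {
  "motion": [
    {"dx": -0.017,"dy": -0.0362,"dz": -0.01,"rx": 0,"ry": 0,"rz": 0,"hand": 0.085},
    {"dx": -0.017,"dy": -0.0362,"dz": -0.01,"rx": 0,"ry": 0,"rz": 0,"hand": 0.085},
    {"dx": -0.017,"dy": -0.0362,"dz": 0,"rx": 0,"ry": 0,"rz": 0,"hand": 0.085},
    {"dx": -0.017,"dy": -0.0362,"dz": 0,"rx": 0,"ry": 0,"rz": 0,"hand": 0.085},
    {"dx": 0,"dy": 0,"dz": 0,"rx": 0,"ry": 0,"rz": 5.5,"hand": 0.085},
    {"dx": 0,"dy": 0,"dz": 0,"rx": 0,"ry": 0,"rz": 5.4,"hand": 0.085},
    {"dx": -0.0437,"dy": -0.0128,"dz": 0,"rx": 0,"ry": 0,"rz": 0,"hand": 0.085},
    {"dx": -0.0437,"dy": -0.0128,"dz": 0,"rx": 0,"ry": 0,"rz": 0,"hand": 0.085},
    {"dx": -0.0437,"dy": -0.0128,"dz": 0,"rx": 0,"ry": 0,"rz": 0,"hand": 0.085},
    {"dx": -0.0437,"dy": -0.0128,"dz": 0,"rx": 0,"ry": 0,"rz": 0,"hand": 0.085},
    {"dx": -0.0437,"dy": -0.0128,"dz": 0,"rx": 0,"ry": 0,"rz": 0,"hand": 0.085},
    {"dx": -0.0437,"dy": -0.0128,"dz": 0,"rx": 0,"ry": 0,"rz": 0,"hand": 0.085},
    {"dx": -0.0437,"dy": -0.0128,"dz": 0,"rx": 0,"ry": 0,"rz": 0,"hand": 0.085},
    {"dx": -0.0437,"dy": -0.0128,"dz": 0,"rx": 0,"ry": 0,"rz": 0,"hand": 0.085},
    {"dx": 0,"dy": 0,"dz": 0,"rx": 0,"ry": 0,"rz": 0,"hand": 0.085},
    {"dx": 0,"dy": 0,"dz": 0,"rx": 0,"ry": 0,"rz": 0,"hand": 0.085}
  ]
}}

```text
t: 2.15
position: [0.4767, 0.0953, 0.2119]
tool_rot: [-0.001, 0.309, 0.951, -0.0]
ft_force: [0.3, 0.3, -0.8]
grip_width: 0.996
grip_force: 0.0
```

```bash
python3 - <<'E'
from h import *
np.set_printoptions(precision=4,suppress=True)
tgt([.4766,.0944,.04],54)
a=arm.grab_frame('wrist');cv2.imwrite('pics/w2.png',cv2.resize(a,(800,600),interpolation=cv2.INTER_CUBIC))
E
```

```text
t 2.15 pos [0.4767 0.0953 0.2119] yaw_y 53.984658663177086 zdir [-0.0011  0.0003 -1.    ] shift [-0.0006 -0.0007  0.1719] rz -0.015341336822913831 q6 0.8254966955473099 F [ 0.2682  0.3435 -0.7905]
```

View pics/w2.png

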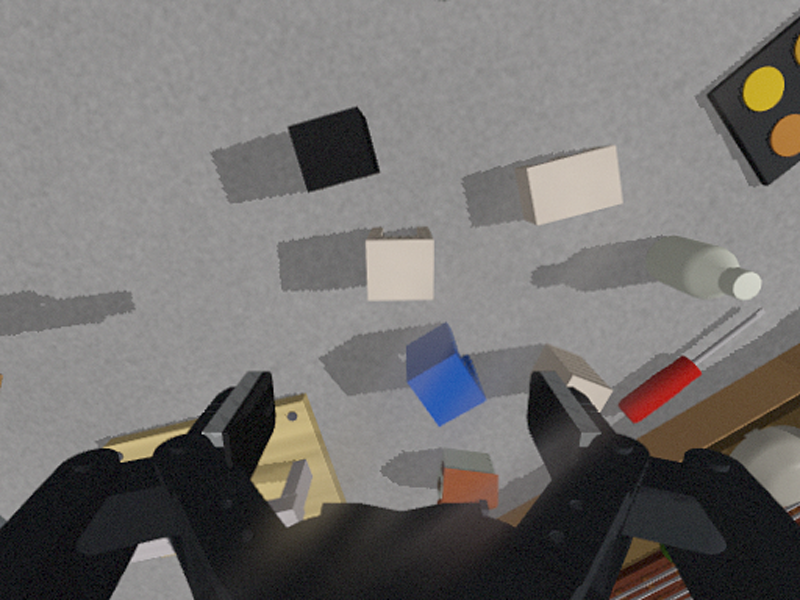

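The arch is seen squarely in the wrist view, with corners at about (366,239), (433,238), (433,299) and (368,300). Its opening faces up the picture, so the fingers close across the 50 mm width.

```bash
python3 - <<'E'
from h import *
np.set_printoptions(precision=4,suppress=True)
k=512/800
q=at('wrist',[(366*k,239*k),(433*k,238*k),(433*k,299*k),(368*k,300*k)],.075);print(q,q.mean(0))
for i in range(4):
    e=q[(i+1)%4]-q[i];print(np.linalg.norm(e),np.degrees(np.arctan2(e[1],e[0])))
m=q.mean(0);tgt([m[0],m[1],.04],54)
E
```

```text
[[0.4447 0.0877 0.075 ]
 [0.4729 0.128  0.075 ]
 [0.5114 0.1013 0.075 ]
 [0.4829 0.0606 0.075 ]] [0.478  0.0944 0.075 ]
0.049222916366404613 54.95817071287634
0.04682843163847631 -34.70124973899466
0.04973206074065899 -124.96967332034012
0.04689080258813845 144.6762197824254
t 2.2 pos [0.4765 0.0957 0.212 ] yaw_y 54.04718579489478 zdir [-0.0009  0.0002 -1.    ] shift [-0.0021 -0.0001  0.172 ] rz 0.047185794894772926 q6 0.8253571866916821 F [ 0.3681  0.5244 -0.5856]
```

Call:
{"fn": "play_rows", "kwargs": {
  "motion": [
    {"dx": -0.0015,"dy": 0,"dz": 0.03,"rx": 0,"ry": 0,"rz": -0.8,"hand": 0.085},
    {"dx": 0,"dy": 0,"dz": 0.03,"rx": 0,"ry": 0,"rz": 0,"hand": 0.085},
    {"dx": 0,"dy": 0,"dz": 0.03,"rx": 0,"ry": 0,"rz": 0,"hand": 0.085},
    {"dx": 0,"dy": 0,"dz": 0.03,"rx": 0,"ry": 0,"rz": 0,"hand": 0.085},
    {"dx": 0,"dy": 0,"dz": 0.03,"rx": 0,"ry": 0,"rz": 0,"hand": 0.085},
    {"dx": 0,"dy": 0,"dz": 0.022,"rx": 0,"ry": 0,"rz": 0,"hand": 0.085},
    {"dx": 0,"dy": 0,"dz": 0,"rx": 0,"ry": 0,"rz": 0,"hand": 0.085},
    {"dx": 0,"dy": 0,"dz": 0,"rx": 0,"ry": 0,"rz": 0,"hand": 0.02},
    {"dx": 0,"dy": 0,"dz": 0,"rx": 0,"ry": 0,"rz": 0,"hand": 0.02},
    {"dx": 0,"dy": 0,"dz": 0,"rx": 0,"ry": 0,"rz": 0,"hand": 0.02},
    {"dx": 0,"dy": 0,"dz": 0,"rx": 0,"ry": 0,"rz": 0,"hand": 0.02},
    {"dx": 0,"dy": 0,"dz": 0,"rx": 0,"ry": 0,"rz": 0,"hand": 0.02},
    {"dx": 0,"dy": 0,"dz": 0,"rx": 0,"ry": 0,"rz": 0,"hand": 0.02}
  ]
}}

```text
t: 3.82
position: [0.4785, 0.0942, 0.0402]
tool_rot: [-0.0, 0.302, 0.953, -0.0]
ft_force: [-0.3, 0.6, 0.9]
grip_width: 0.235
grip_force: 0.0
```

The fingers reached 20 mm without touching the arch. I need to look.

```bash
python3 - <<'E'
from h import *
a=arm.grab_frame('wrist');b=arm.grab_frame('side')
c=np.hstack([cv2.resize(a,(400,300)),cv2.resize(b[110:290,150:390],(400,300),interpolation=cv2.INTER_CUBIC)])
t=arm.grab_frame('top')
d=np.hstack([cv2.resize(t[140:290,150:350],(400,300),interpolation=cv2.INTER_CUBIC),np.zeros((300,400,3),np.uint8)])
cv2.imwrite('pics/w3.png',np.vstack([c,d]));print(arm.read_state())
E
```

```text
{'t': 3.975, 'qpos': array([ 1.94501527e-01,  2.24477324e-01, -5.36160482e-01,  8.10233001e-01,
       -3.17069623e-05,  8.08628793e-01]), 'joint_vel': array([-0.00095505,  0.0013929 , -0.00066149, -0.00013221, -0.00015729,
        0.00082193]), 'tau': array([-5.33638580e-03, -4.31895697e+01,  2.87813383e+01,  2.83562971e-03,
       -2.42546330e-04,  3.24982136e-05]), 'position': array([0.47848808, 0.09424634, 0.04015865]), 'tool_rot': array([-2.50308049e-05,  3.02260924e-01,  9.53225226e-01, -3.18057315e-05]), 'ft_force': array([ 0.57557073, -0.47289057, -0.02191108]), 'moment': array([-0.01591554,  0.02983339,  0.01270018]), 'grip_force': 0.0, 'grip_width': 0.23686040913178108}
```

View pics/w3.png

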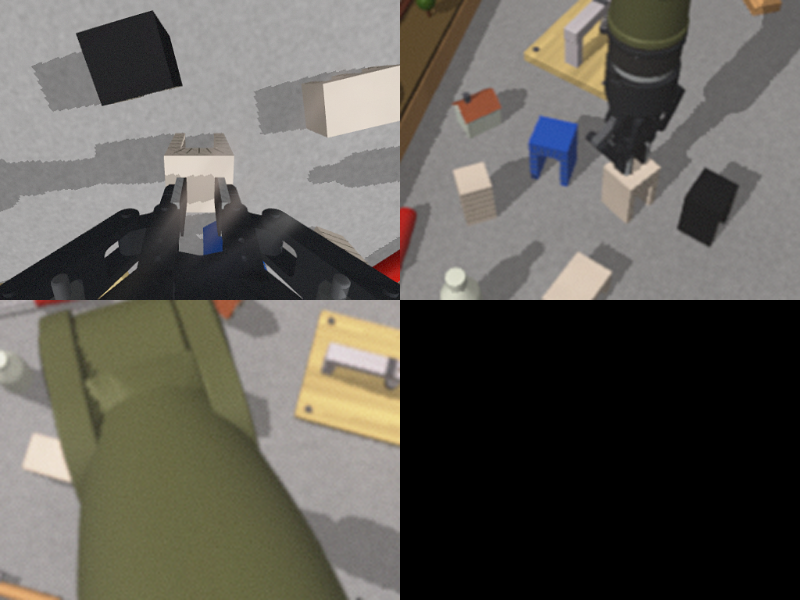

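```bash
python3 - <<'E'
from h import *
a=arm.grab_frame('wrist');b=arm.grab_frame('side')
f=lambda im,x,y,w,h:cv2.resize(im[y:y+h,x:x+w],(400,600),interpolation=cv2.INTER_CUBIC)
cv2.imwrite('pics/w4.png',np.hstack([f(a,190,150,120,180),f(b,250,145,70,105)]));print(arm.hold_point_z)
E
```

```text
0.0187
```

View pics/w4.png

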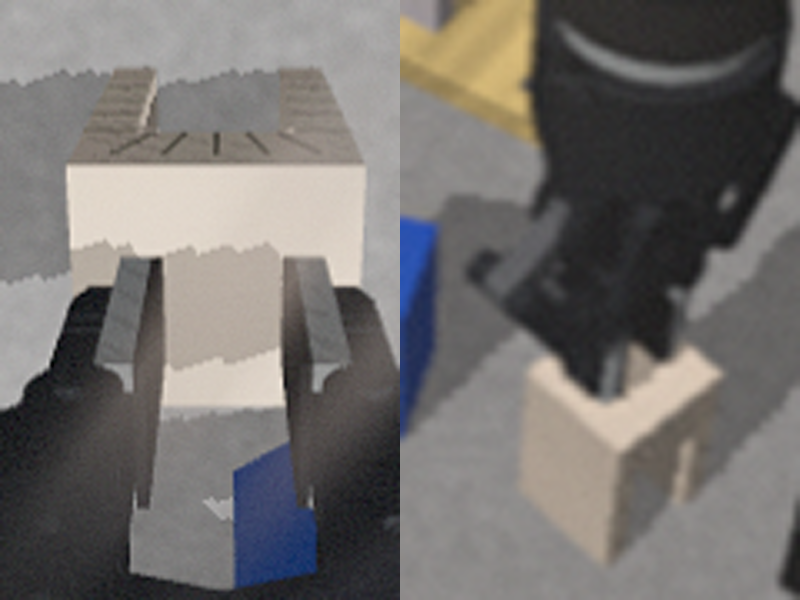

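The fingers closed in the air just above the arch. In the wrist view the real fingertips lie about 45 mm behind the reported TCP. I'll check that against the side camera.

```bash
python3 - <<'E'
from h import *
np.set_printoptions(precision=4,suppress=True)
p=arm.camera_params('side');E=np.array(p['camera_from_world'])
c=np.array([.4785,.0942]);ty=np.array([np.cos(np.radians(54.8)),np.sin(np.radians(54.8))]);tx=np.array([-ty[1],ty[0]])
for z in(.04,.06,.075,.085,.095):
    P=np.array([[*(c+s*ty*.011+tx*.011*k),z] for s in(1,-1) for k in (1,-1)])
    uv=cv2.projectPoints(P,cv2.Rodrigues(E[:3,:3])[0],E[:3,3],np.array(p['mtx']),np.array(p['D']))[0].reshape(-1,2)
    print(z,(np.c_[(uv[:,0]-250)/.175+400,(uv[:,1]-145)/.175]).round())
E
```

```text
0.04 [[610. 461.]
 [567. 423.]
 [654. 427.]
 [611. 390.]]
0.06 [[614. 429.]
 [570. 390.]
 [659. 394.]
 [615. 357.]]
0.075 [[617. 404.]
 [573. 365.]
 [662. 369.]
 [618. 332.]]
0.085 [[619. 386.]
 [574. 348.]
 [665. 352.]
 [620. 314.]]
0.095 [[622. 369.]
 [576. 330.]
 [667. 335.]
 [622. 297.]]
```

The side camera agrees: the real tips are at z≈0.08, about 40–45 mm short of the reported TCP. I'll open, go 40 mm lower and close again.

Call:
{"fn": "play_rows", "kwargs": {
  "motion": [
    {"dx": 0,"dy": 0,"dz": 0,"rx": 0,"ry": 0,"rz": 0,"hand": 0.085},
    {"dx": 0,"dy": 0,"dz": 0,"rx": 0,"ry": 0,"rz": 0,"hand": 0.085},
    {"dx": 0,"dy": 0,"dz": 0,"rx": 0,"ry": 0,"rz": 0,"hand": 0.085},
    {"dx": 0,"dy": 0,"dz": 0,"rx": 0,"ry": 0,"rz": 0,"hand": 0.085},
    {"dx": 0,"dy": 0,"dz": 0,"rx": 0,"ry": 0,"rz": 0,"hand": 0.085},
    {"dx": 0,"dy": 0,"dz": 0.01,"rx": 0,"ry": 0,"rz": 0,"hand": 0.085},
    {"dx": 0,"dy": 0,"dz": 0.01,"rx": 0,"ry": 0,"rz": 0,"hand": 0.085},
    {"dx": 0,"dy": 0,"dz": 0.01,"rx": 0,"ry": 0,"rz": 0,"hand": 0.085},
    {"dx": 0,"dy": 0,"dz": 0.01,"rx": 0,"ry": 0,"rz": 0,"hand": 0.085},
    {"dx": 0,"dy": 0,"dz": 0,"rx": 0,"ry": 0,"rz": 0,"hand": 0.085},
    {"dx": 0,"dy": 0,"dz": 0,"rx": 0,"ry": 0,"rz": 0,"hand": 0.02},
    {"dx": 0,"dy": 0,"dz": 0,"rx": 0,"ry": 0,"rz": 0,"hand": 0.02},
    {"dx": 0,"dy": 0,"dz": 0,"rx": 0,"ry": 0,"rz": 0,"hand": 0.02},
    {"dx": 0,"dy": 0,"dz": 0,"rx": 0,"ry": 0,"rz": 0,"hand": 0.02},
    {"dx": 0,"dy": 0,"dz": 0,"rx": 0,"ry": 0,"rz": 0,"hand": 0.02}
  ]
}}

```text
t: 5.95
position: [0.4792, 0.0943, 0.0008]
tool_rot: [0.001, 0.302, 0.953, 0.0]
ft_force: [0.1, 0.4, 5.2]
grip_width: 0.576
grip_force: 62.8
```

Now holding 49 mm at 63 N. Next I'll lift, turn to the bar's heading, and stop 70 mm short of the pin to look.

Call:
{"fn": "play_rows", "kwargs": {
  "motion": [
    {"dx": 0,"dy": 0,"dz": -0.02,"rx": 0,"ry": 0,"rz": 0,"hand": 0.02},
    {"dx": 0,"dy": 0,"dz": -0.037,"rx": 0,"ry": 0,"rz": 0,"hand": 0.02},
    {"dx": 0,"dy": 0,"dz": -0.037,"rx": 0,"ry": 0,"rz": 0,"hand": 0.02},
    {"dx": 0,"dy": 0,"dz": -0.037,"rx": 0,"ry": 0,"rz": 9.44,"hand": 0.02},
    {"dx": 0,"dy": 0,"dz": 0,"rx": 0,"ry": 0,"rz": 9.44,"hand": 0.02},
    {"dx": 0,"dy": 0,"dz": 0,"rx": 0,"ry": 0,"rz": 9.44,"hand": 0.02},
    {"dx": 0,"dy": 0,"dz": 0,"rx": 0,"ry": 0,"rz": 9.44,"hand": 0.02},
    {"dx": 0,"dy": 0,"dz": 0,"rx": 0,"ry": 0,"rz": 9.44,"hand": 0.02},
    {"dx": 0,"dy": 0,"dz": 0,"rx": 0,"ry": 0,"rz": 9.44,"hand": 0.02},
    {"dx": 0,"dy": 0,"dz": 0,"rx": 0,"ry": 0,"rz": 9.44,"hand": 0.02},
    {"dx": 0,"dy": 0,"dz": 0,"rx": 0,"ry": 0,"rz": 9.44,"hand": 0.02}
  ]
}}

```text
t: 7.32
position: [0.4778, 0.0942, 0.1306]
tool_rot: [-0.0, 0.824, 0.566, -0.001]
ft_force: [-0.7, 0.2, -1.0]
grip_width: 0.58
grip_force: 62.4
```

Call:
{"fn": "play_rows", "kwargs": {
  "motion": [
    {"dx": -0.0311,"dy": 0.0185,"dz": 0,"rx": 0,"ry": 0,"rz": 0,"hand": 0.02},
    {"dx": -0.0311,"dy": 0.0185,"dz": 0,"rx": 0,"ry": 0,"rz": 0,"hand": 0.02},
    {"dx": -0.0311,"dy": 0.0185,"dz": 0,"rx": 0,"ry": 0,"rz": 0,"hand": 0.02},
    {"dx": -0.0311,"dy": 0.0185,"dz": 0,"rx": 0,"ry": 0,"rz": 0,"hand": 0.02},
    {"dx": -0.0311,"dy": 0.0185,"dz": 0,"rx": 0,"ry": 0,"rz": 0,"hand": 0.02},
    {"dx": -0.0311,"dy": 0.0185,"dz": 0,"rx": 0,"ry": 0,"rz": 0,"hand": 0.02},
    {"dx": -0.0311,"dy": 0.0185,"dz": 0,"rx": 0,"ry": 0,"rz": 0,"hand": 0.02},
    {"dx": -0.0311,"dy": 0.0185,"dz": 0,"rx": 0,"ry": 0,"rz": 0,"hand": 0.02},
    {"dx": -0.0311,"dy": 0.0185,"dz": 0,"rx": 0,"ry": 0,"rz": 0,"hand": 0.02},
    {"dx": -0.0311,"dy": 0.0185,"dz": 0,"rx": 0,"ry": 0,"rz": 0,"hand": 0.02},
    {"dx": 0,"dy": 0,"dz": 0,"rx": 0,"ry": 0,"rz": 0,"hand": 0.02},
    {"dx": 0,"dy": 0,"dz": 0,"rx": 0,"ry": 0,"rz": 0,"hand": 0.02}
  ]
}}

```text
t: 8.82
position: [0.5408, -0.2614, 0.1305]
tool_rot: [-0.001, 0.823, 0.568, -0.0]
ft_force: [0.3, 0.6, -2.1]
grip_width: 0.576
grip_force: 62.7
```

```bash
python3 - <<'E'
from h import *
np.set_printoptions(precision=4,suppress=True)
tgt([.567,-.197,.132],-20.7)
a=arm.grab_frame('wrist');cv2.imwrite('pics/w5_raw.png',a)
cv2.imwrite('pics/w5.png',cv2.resize(a,(800,600),interpolation=cv2.INTER_CUBIC))
E
```

```text
t 8.825 pos [ 0.5408 -0.2614  0.1305] yaw_y -20.71359084009654 zdir [-0.0015  0.0012 -1.    ] shift [ 0.0695  0.0017 -0.0015] rz -0.013590840096540546 q6 1.4818203112359212 F [ 0.3106  0.562  -2.0643]
```

View pics/w5.png

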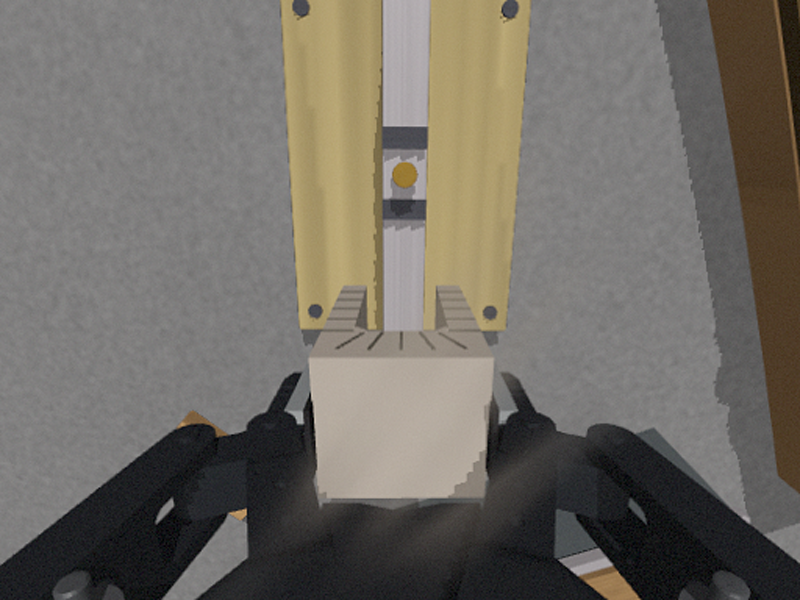

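The view runs straight down the bar: pin at (404,175), stop edges x 383–427, and arch top corners at (309,357), (493,356), (487,497) and (319,499). From these I'll compute the arch's offset from the pin.

```bash
python3 - <<'E'
from h import *
from scipy.spatial.transform import Rotation as R
np.set_printoptions(precision=4,suppress=True)
s=arm.read_state();q=s['tool_rot'];M=R.from_quat([q[1],q[2],q[3],q[0]]).as_matrix();k=.64
tl=lambda px,z:(at('wrist',np.array(px)*k,z)-s['position'])@M
print('pin',tl([(404,175)],.104))
b=tl([(382,60),(428,60),(383,250),(426,250)],.088);print('bar',b)
print('stops',tl([(383,127),(428,127),(383,149),(428,149),(383,200),(427,200),(383,219),(426,219)],.092).mean(0))
A=tl([(309,357),(493,356),(487,497),(319,499)],.2047);print('arch',A,A.mean(0))
f=tl([(347,286),(367,286),(436,286),(460,286)],.1300);print('feet',f)
print(arm.read_state()['t'])
E
```

```text
pin [[0.0694 0.0026 0.0267]]
bar [[ 0.1211 -0.0077  0.0428]
 [ 0.1211  0.0138  0.0427]
 [ 0.0313 -0.0081  0.0427]
 [ 0.0314  0.0143  0.0427]]
stops [0.0694 0.0032 0.0387]
arch [[ 0.0239 -0.0237 -0.074 ]
 [ 0.0243  0.026  -0.074 ]
 [-0.0222  0.0272 -0.0741]
 [-0.023  -0.0236 -0.074 ]] [ 0.0008  0.0015 -0.074 ]
feet [[ 0.0234 -0.0222  0.0007]
 [ 0.0234 -0.0135  0.0007]
 [ 0.0234  0.0164  0.0007]
 [ 0.0234  0.0269  0.0007]]
8.875
```

Call:
{"fn": "play_rows", "kwargs": {
  "motion": [
    {"dx": 0.0229,"dy": 0.0014,"dz": 0,"rx": 0,"ry": 0,"rz": 0,"hand": 0.02},
    {"dx": 0.0229,"dy": 0,"dz": 0,"rx": 0,"ry": 0,"rz": 0,"hand": 0.02},
    {"dx": 0.0229,"dy": 0,"dz": 0,"rx": 0,"ry": 0,"rz": 0,"hand": 0.02},
    {"dx": 0,"dy": 0,"dz": 0,"rx": 0,"ry": 0,"rz": 0,"hand": 0.02},
    {"dx": 0,"dy": 0,"dz": 0,"rx": 0,"ry": 0,"rz": 0,"hand": 0.02}
  ]
}}

```text
t: 9.5
position: [0.5669, -0.1979, 0.1313]
tool_rot: [0.0, 0.822, 0.569, -0.0]
ft_force: [0.7, -0.2, -1.2]
grip_width: 0.579
grip_force: 62.7
```

```bash
python3 - <<'E'
from h import *
np.set_printoptions(precision=4,suppress=True)
s=arm.read_state();print(s['position'],s['ft_force'])
# expected pin xy from the earlier wrist fix
a=np.radians(-20.7);tx=np.array([-np.sin(a),np.cos(a)]);ty=np.array([np.cos(a),np.sin(a)])
t=np.array([.5408,-.2614])+tx*.0687+ty*.0014;tgt([*t,.060],-20.7)
E
```

```text
[ 0.5669 -0.1979  0.1313] [ 0.659  -0.1659 -1.1512]
t 9.5 pos [ 0.5669 -0.1979  0.1313] yaw_y -20.645064770805245 zdir [-0.0003 -0.0003 -1.    ] shift [ 0.0001 -0.0006  0.0713] rz 0.05493522919475424 q6 1.595562684606389 F [ 0.659  -0.1659 -1.1512]
```

On target within 0.6 mm. I'll lower to just above the pin.

Call:
{"fn": "play_rows", "kwargs": {
  "motion": [
    {"dx": 0,"dy": -0.0004,"dz": 0.014,"rx": 0,"ry": 0,"rz": 0,"hand": 0.02},
    {"dx": 0,"dy": 0,"dz": 0.014,"rx": 0,"ry": 0,"rz": 0,"hand": 0.02},
    {"dx": 0,"dy": 0,"dz": 0.014,"rx": 0,"ry": 0,"rz": 0,"hand": 0.02},
    {"dx": 0,"dy": 0,"dz": 0.014,"rx": 0,"ry": 0,"rz": 0,"hand": 0.02},
    {"dx": 0,"dy": 0,"dz": 0.014,"rx": 0,"ry": 0,"rz": 0,"hand": 0.02},
    {"dx": 0,"dy": 0,"dz": 0,"rx": 0,"ry": 0,"rz": 0,"hand": 0.02},
    {"dx": 0,"dy": 0,"dz": 0,"rx": 0,"ry": 0,"rz": 0,"hand": 0.02}
  ]
}}

```text
t: 10.38
position: [0.5671, -0.1982, 0.0615]
tool_rot: [0.0, 0.823, 0.569, 0.0]
ft_force: [0.0, -0.1, -2.3]
grip_width: 0.577
grip_force: 62.6
```

```bash
python3 - <<'E'
from h import *
a=arm.grab_frame('wrist');b=arm.grab_frame('side')
cv2.imwrite('pics/w6.png',np.hstack([cv2.resize(a[100:384,106:406],(400,380),interpolation=cv2.INTER_CUBIC),cv2.resize(b[50:164,210:330],(400,380),interpolation=cv2.INTER_CUBIC)]))
s=arm.read_state();print(s['position'],s['ft_force'],s['moment'])
E
```

```text
[ 0.56747662 -0.19831339  0.06193214] [ 0.88979699 -0.33606314 -0.62628487] [ 0.01210521 -0.02351397 -0.05585451]
```

View pics/w6.png

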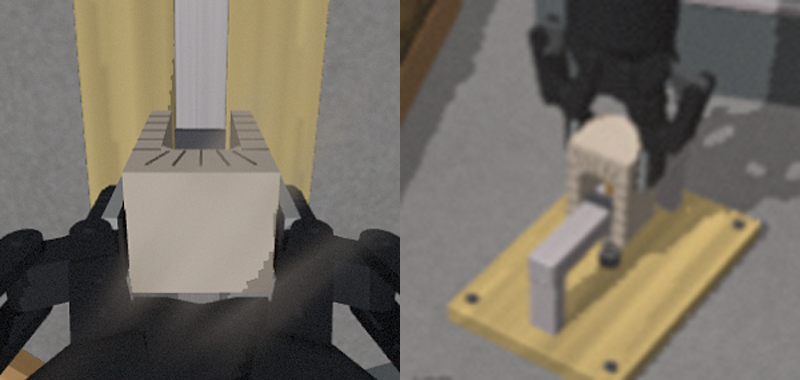

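The arch straddles the bar centrally: the bar spans x 175–228 between legs at 127–276. Now I'll press gently.

Call:
{"fn": "play_rows", "kwargs": {
  "motion": [
    {"dx": 0,"dy": 0,"dz": 0.004,"rx": 0,"ry": 0,"rz": 0,"hand": 0.02},
    {"dx": 0,"dy": 0,"dz": 0.004,"rx": 0,"ry": 0,"rz": 0,"hand": 0.02},
    {"dx": 0,"dy": 0,"dz": 0.003,"rx": 0,"ry": 0,"rz": 0,"hand": 0.02},
    {"dx": 0,"dy": 0,"dz": 0.003,"rx": 0,"ry": 0,"rz": 0,"hand": 0.02},
    {"dx": 0,"dy": 0,"dz": 0.003,"rx": 0,"ry": 0,"rz": 0,"hand": 0.02},
    {"dx": 0,"dy": 0,"dz": 0.003,"rx": 0,"ry": 0,"rz": 0,"hand": 0.02},
    {"dx": 0,"dy": 0,"dz": 0,"rx": 0,"ry": 0,"rz": 0,"hand": 0.02},
    {"dx": 0,"dy": 0,"dz": 0,"rx": 0,"ry": 0,"rz": 0,"hand": 0.02}
  ]
}}

```text
t: 11.48
position: [0.5667, -0.1981, 0.0416]
tool_rot: [-0.0, 0.823, 0.569, 0.0]
ft_force: [-3.6, 0.5, 5.9]
grip_width: 0.578
grip_force: 63.3
```

Call:
{"fn": "play_rows", "kwargs": {
  "motion": [
    {"dx": 0,"dy": 0,"dz": 0.001,"rx": 0,"ry": 0,"rz": 0,"hand": 0.02},
    {"dx": 0,"dy": 0,"dz": 0.001,"rx": 0,"ry": 0,"rz": 0,"hand": 0.02},
    {"dx": 0,"dy": 0,"dz": 0,"rx": 0,"ry": 0,"rz": 0,"hand": 0.02},
    {"dx": 0,"dy": 0,"dz": 0,"rx": 0,"ry": 0,"rz": 0,"hand": 0.02}
  ]
}}

```text
t: 11.98
position: [0.5667, -0.1981, 0.0398]
tool_rot: [0.0, 0.823, 0.569, 0.0]
ft_force: [-3.8, 1.5, 6.8]
grip_width: 0.578
grip_force: 63.4
```

```bash
python3 - <<'E'
from h import *
np.set_printoptions(precision=3,suppress=True)
F=[]
for i in range(5):
    arm.grab_frame('side');s=arm.read_state();F.append(np.r_[s['position'],s['ft_force'],s['moment']])
print(np.array(F))
E
```

```text
[[ 0.567 -0.198  0.04  -4.083  1.913  7.043  0.299  0.707 -0.016]
 [ 0.567 -0.198  0.04  -3.83   0.822  7.124  0.23   0.668 -0.01 ]
 [ 0.567 -0.198  0.04  -4.116  0.565  6.711  0.241  0.764  0.002]
 [ 0.567 -0.198  0.04  -2.558  1.862  7.421  0.227  0.735 -0.05 ]
 [ 0.567 -0.198  0.04  -3.716  0.386  7.931  0.309  0.763 -0.014]]
```

Call:
{"fn": "play_rows", "kwargs": {
  "motion": [
    {"dx": 0,"dy": -0.0005,"dz": 0.001,"rx": 0,"ry": 0,"rz": 0,"hand": 0.02},
    {"dx": 0,"dy": 0,"dz": 0.001,"rx": 0,"ry": 0,"rz": 0,"hand": 0.02},
    {"dx": 0,"dy": 0,"dz": 0,"rx": 0,"ry": 0,"rz": 0,"hand": 0.02},
    {"dx": 0,"dy": 0,"dz": 0,"rx": 0,"ry": 0,"rz": 0,"hand": 0.02}
  ]
}}

```text
t: 12.72
position: [0.5668, -0.1981, 0.0381]
tool_rot: [0.0, 0.823, 0.569, 0.0]
ft_force: [-3.8, 2.1, 7.9]
grip_width: 0.578
grip_force: 63.4
```

Call:
{"fn": "play_rows", "kwargs": {
  "motion": [
    {"dx": 0,"dy": 0,"dz": 0.0005,"rx": 0,"ry": 0,"rz": 0,"hand": 0.02},
    {"dx": 0,"dy": 0,"dz": 0.0005,"rx": 0,"ry": 0,"rz": 0,"hand": 0.02},
    {"dx": 0,"dy": 0,"dz": 0,"rx": 0,"ry": 0,"rz": 0,"hand": 0.02},
    {"dx": 0,"dy": 0,"dz": 0,"rx": 0,"ry": 0,"rz": 0,"hand": 0.02}
  ]
}}

```text
t: 13.22
position: [0.5668, -0.1981, 0.0378]
tool_rot: [0.001, 0.823, 0.569, 0.0]
ft_force: [-4.2, 0.9, 13.7]
grip_width: 0.579
grip_force: 64.4
```

The force rose sharply at the expected height, so the stops are reached. One small extra push for a firm seat, then a check.

Call:
{"fn": "play_rows", "kwargs": {
  "motion": [
    {"dx": 0,"dy": 0,"dz": 0.0006,"rx": 0,"ry": 0,"rz": 0,"hand": 0.02},
    {"dx": 0,"dy": 0,"dz": 0,"rx": 0,"ry": 0,"rz": 0,"hand": 0.02},
    {"dx": 0,"dy": 0,"dz": 0,"rx": 0,"ry": 0,"rz": 0,"hand": 0.02},
    {"dx": 0,"dy": 0,"dz": 0,"rx": 0,"ry": 0,"rz": 0,"hand": 0.02}
  ]
}}

```text
t: 13.72
position: [0.5669, -0.1981, 0.0378]
tool_rot: [0.001, 0.823, 0.569, 0.001]
ft_force: [-5.3, 1.8, 17.2]
grip_width: 0.58
grip_force: 64.9
```

```bash
python3 - <<'E'
from h import *
np.set_printoptions(precision=4,suppress=True)
a=arm.grab_frame('wrist');b=arm.grab_frame('side')
cv2.imwrite('pics/w7.png',np.hstack([cv2.resize(a[100:384,106:406],(400,380),interpolation=cv2.INTER_CUBIC),cv2.resize(b[75:132,240:300],(400,380),interpolation=cv2.INTER_CUBIC)]))
s=arm.read_state();print(s['ft_force'],s['moment']);tgt([.5664,-.1976,.0378],-20.7)
E
```

```text
[-6.3743  3.0216 17.4367] [ 0.4339  1.3728 -0.0197]
t 13.825 pos [ 0.5669 -0.1981  0.0378] yaw_y -20.705968849661296 zdir [ 0.0017 -0.0006 -1.    ] shift [ 0.0004 -0.0006 -0.    ] rz -0.005968849661300624 q6 1.5959246622542742 F [-6.3743  3.0216 17.4367]
```

View pics/w7.png

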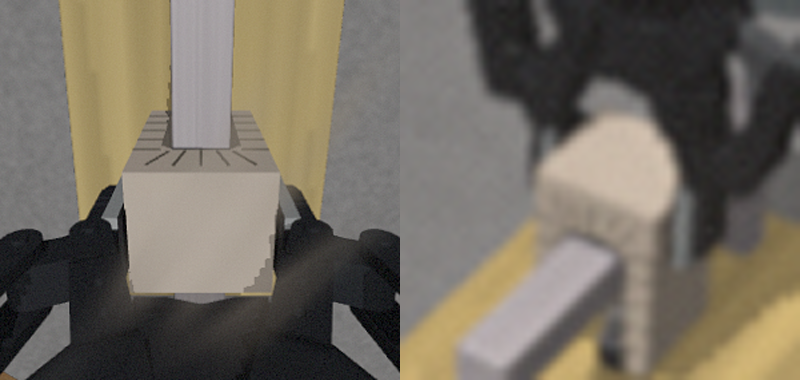

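The arch sits over the bar with its pose in the grip unchanged. It is level to about 0.1°, at the seated height (feet ≈ 37 mm), with 17 N at the wrist.

```bash
python3 -c "
from station import arm
print(arm.finish_job())"
```

```text
the job is handed in; nothing more can be done
None
```

The arch is over the bar, centred on the pin to within about 1 mm, and held level on both stops with about 17 N at the wrist; the job was handed in at about 14 s, and no result came back.

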